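# Hold the jar mill's belt tensioner out at its mark

## Task

The drive belt is off this jar mill and a new one is about to be fitted. Swing the yellow belt guard wide open (about square to the mill) by its bar handle, then take the black knob of the spring tensioner, draw the slide out until its white pointer stands at the red clip on the scale, and finish still holding it there with the gripper so that the new belt can be slipped on. Leave the jar, cups, tools and other things standing about on the bench where they are.

Things in the scene. Friction and masses are not known exactly. Their poses are not given: they have to be found in the camera images.
- mill: blue bench jar mill, fixed. Origin on the table under the middle of the front of its drive end plate (185 mm high); x along the rollers, away from the drive bay; y to the hinge side; z up. The bay, without its belt, is the 97 mm in front of the plate (-x); a fixed cap 215 mm up covers it only from y = 70 to 130 mm. A white jar, top 246 mm up, lies on the rollers 80 mm or more behind the plate.
- guard (a joint): angle (rad) of the yellow sheet-metal belt guard, 0 shut, growing to 1.9 as its free side swings out towards the bay's front; it turns about an upright hinge with light friction (1 to 2 N at the handle) and stays where it is left. It may start a little ajar. It closes the bay's front, top and free side: front 268 mm wide, top 215 mm above the table, top and side flanges 96 mm deep behind the front, the top flange missing for 50 mm next to the hinge.
- guard_hinge (a point): on the guard's hinge axis, at the height of the handle, 192 mm above the table. Moves with the guard: its x points from the guard's front into the bay, its y from the handle side to the hinge.
- guard_handle (a point): middle of the guard's dark horizontal bar handle: bar 90 mm long along the guard's y, about 12 mm thick, centre line 35 mm off the front face (29 mm clear behind the bar), 190 mm to the side of the hinge, centre 192 mm above the table (23 mm below the guard's top). Axes as guard_hinge. Open above: it can be pinched from above with one finger behind the bar.
- tensioner (a joint): how far (m) the belt tensioner slide is drawn out: 0 sprung home, 0.068 at its end stop. A spring pulls it back with about 6 N at 0, growing by 1.5 N per 10 mm, so it returns when let go. It moves along the mill's -y, away from the hinge side.
- knob (a point): centre of the tensioner slide's black upright knob, 26 mm diameter, 44 mm tall, centre 176 mm above the table, 45 mm in front of the end plate; axes as the mill. Under the guard until that is open, then free from above and in front; its stem (14 mm diameter) goes down 34 mm below the knob to the slide's block, whose top is 122 mm above the table. At home the knob stands at y = -45 mm in the mill's frame.
- pointer (a point): tip of the white pointer fixed to the slide, at the same place along the slide's travel as the knob's centre, 129 mm above the table, over the scale bar; axes as the mill.
- red_clip (a point): middle of the red clip on the aluminium scale bar, set in advance and not to be moved: 12 mm wide along the slide's travel, 127 mm above the table, 78 mm in front of the end plate; axes as the mill (y along the travel). It lies 30 to 55 mm out from the pointer's home.
- jar_standing: a white porcelain mill jar, 100 mm diameter, 146 mm tall, standing on the table at the left; origin at its underside. Bystander.
- tool_cup_white: white ceramic cup of wooden modelling tools, 76 mm diameter, about 170 mm tall with the tools, at the right; origin at its underside. Bystander.
- tool_cup_dark: dark cup of wooden modelling tools, the same size, at the right; origin at its underside. Bystander.
- spanner: steel spanner, 160 mm long, lying flat on the bench in front of the mill, lower than the guard's underside (25 mm). Bystander.
- whetstone: grey stone block 150 x 50 x 30 mm, lying at the right; origin at its underside. Bystander.
- tub: white plastic tub, 114 mm diameter, 78 mm tall, at the left; origin at its underside. Bystander.
- spray_bottle: clear spray bottle with a red head, 60 mm diameter, 155 mm tall, at the left; origin at its underside. Bystander.

How it is judged (in metres and radians):
On the way, in this order (a step that is already met when the one before it is completed fails the run):
1. the belt guard is swung wide open while the tensioner is still home (value of joint guard above 1.2 rad and value of joint tensioner below 0.01 m), for 0.2 s.
2. the tensioner is drawn out to the red clip by the gripper and held (value of joint guard above 1.2 rad and y of pointer in the frame of red_clip between -0.006 and 0.006 m and velocity of joint tensioner between -0.02 and 0.02 m/s and contact force between the fingers and tensioner above 3 N), for 0.5 s.
At the end, for the whole second after the job is handed in: The guard stands open by more than 1.2 rad, the pointer is within 6 mm of the red clip's middle along the scale and at rest, and the gripper's fingers still hold the tensioner against its spring (more than 3 N of contact) (all of step 2); the arm keeps its last pose, push and grip.
It fails at once if a bystander on the bench is moved by more than 30 mm (distance of any of jar_standing, tool_cup_white, tool_cup_dark, spanner, whetstone, tub, spray_bottle from where it was at the start of the episode above 0.03 m).
It also fails if it takes over 56 s, if anything falls off the work surface, if the arm or the gripper's body presses on something with over 40 N, if the wrist force passes 120 N, or if a joint passes its speed limit or range.

## Robot

A 6-joint arm with a two-finger parallel gripper is mounted at the origin on the work surface. World frame = base frame: x ahead of the robot, y to its left, z up, the work surface at z = 0. Lengths are in m, angles in degrees, forces in N, time in s.
With the tool pointing down it reaches from about 0.25 to 0.725 m from the base axis. Payload 9.7 kg.
Tool frame: the origin (TCP) lies midway between the tips of the shut fingers; the grasp point (between the pads) lies 19 mm behind it; z points along the fingers, y is the line along which they close (so a half turn about z gives the same grasp; the last joint's range is limited). The gripper opens to 85 mm and grips with 20 to 120 N. Pads are 22 mm wide; open, the fingers measure 114 mm over their backs; the gripper's body (76 mm by 85 mm) begins 54 mm behind the grasp point. The pads swing forward as they close: fully open they stand 13 mm farther back than shut.
Start: joints at [71.219, 4.979, 10.078, 95.1, 0, 90], TCP at [0.177, 0.521, 0.231] pointing down, gripper open.
Joint ranges: [-179.16, 179.16], [-48.56, 103.87], [-65.8, 70.77], [-126.05, 130.52], [-82.76, 87.17], [-180, 180]. Speed limits (degrees/s): [127.2, 127.2, 147.25, 180, 180, 180].

## Interface

Orientations are given as [roll, pitch, yaw] about the fixed x, y, z axes, in that order (R = Rz(yaw) Ry(pitch) Rx(roll)).
In Python, from workcell import bot gives the robot as it stands.
- The arm moves only by the shell command python3 -m crank 'ROWS' [FORCE]. ROWS is JSON, a list of rows, each an object with "gripper": the finger opening in mm, from 0 to 85.4; "travel": the shift along the tool's x, y, z in mm, a list of three; "twist": the turn, a rotation vector about the tool's x, y, z in rad, a list of three. In form: [{"gripper": gripper, "travel": [tx, ty, tz], "twist": [rx, ry, rz]}, ...]. A call has 1 to 12 rows; each row shifts and turns the commanded pose from where the row before left it, along the tool's axes as they then stand; what a row does not reach is not made up. A row lasts 1/8 s, in which the tool goes at most 62.5 mm and 10.7 degrees, less where a joint would pass 70% of its speed; a pose out of reach is approached as far as the arm can. A call is refused whole if a number of a shift passes 62.5 or a number of a turn 0.188, either way. A call with a gripper value outside its range is refused whole. The fingers move at their own pace and stop on an object; FORCE is the grip in N (left out, the last holds). Time passes only in rows, so rows that do not move let the fingers close. It gives the time, the measured TCP pose, the force, the opening and the grip force at its end, in the units of the state.
- bot.get_obs(): the state, without advancing time (a new reading comes with each control period).
- bot.camera(name): name is "scene" or "top" or "wrist"; returns the picture (384x512x3 uint8, red, green, blue); there is no depth.
- bot.calibration(name): a dict with "vfov" (degrees; the focal length in pixels is half the picture's height over the tangent of half this angle, whatever the lens; pixels are square), "cx", "cy" (the principal point, pixels), "k1" (the pictures are not rectified: a ray, as slopes to the right and down, at radius r is drawn at 1 + k1 r^2 times it, then the intrinsics apply), "camera_from_world" (4x4, takes a point from world to camera coordinates). Camera axes: x right, y down, z forward; pixel columns grow to the right and rows downward; lengths in m; the calibration is good to about 2 mm. A picture is of the moment at which its call begins: read the wrist's pose just before it. calibration takes no time and is no camera call; for the wrist camera it gives the pose at the moment of the call.
- bot.job_done(): hands the job in; it is judged then, once.
The state is a dict: "time": time; "q": joint angles; "qd": joint speeds; "joint_efforts": joint torques, N m; "ee_pos": TCP position; "tcp_rot": TCP orientation; "wrist_force": force on the tool from outside, world axes, zero at the start; "torque": the same for the moment, N m; "opening": finger opening in m; "grasp_force": force on a finger pad.
Only numpy, scipy, OpenCV 4.12 (cv2) and the standard library are available. Lean on these libraries where they do the work, as an engineer would, in place of code of your own. Each camera call takes 0.05 s, during which the arm holds its last target. There are 200 camera calls.

## Working session

There is one attempt and no reset: what is moved stays moved. The work goes in short steps, Python scripts to look and compute and a shell command to move; the robot and the scene stay as the last step left them, time stands still between calls to the robot, and variables do not carry over. Pictures are saved under pics/ and viewed, at most 10 in all, crops included, and the job is handed in when it is done.

```bash
mkdir -p pics; ls; cat > h.py <<'E'
import numpy as np, cv2, json
from workcell import bot
def K(c,name=None):
    f=192/np.tan(np.radians(c["vfov"])/2); return f
def ray(c,u,v):
    f=K(c); d=np.array([(u-c["cx"])/f,(v-c["cy"])/f]); s=d.copy()
    for _ in range(20): s=d/(1+c["k1"]*(s@s))
    T=np.array(c["camera_from_world"]); R=T[:3,:3]
    return -R.T@T[:3,3], R.T@np.array([s[0],s[1],1])
def onz(c,u,v,z):
    o,d=ray(c,u,v); return o+d*(z-o[2])/d[2]
def proj(c,p):
    T=np.array(c["camera_from_world"]); q=T[:3,:3]@np.asarray(p)+T[:3,3]; s=q[:2]/q[2]
    s=s*(1+c["k1"]*(s@s)); return s*K(c)+[c["cx"],c["cy"]]
def snap(name,fn):
    c=bot.calibration(name); im=bot.camera(name)[:,:,::-1].copy()
    cv2.imwrite("pics/"+fn+".png",im); json.dump({k:np.asarray(v).tolist() for k,v in c.items()},open("pics/"+fn+".json","w"))
    return c,im
def load(fn):
    return json.load(open("pics/"+fn+".json")),cv2.imread("pics/"+fn+".png")
E
python3 - <<'E'
from h import *
np.set_printoptions(precision=3,suppress=True)
o=bot.get_obs(); print(o)
for n in("scene","top"):
    c,im=snap(n,n+"0"); print(n,ray(c,256,192),c["vfov"],c["k1"])
E
```

```text
pics
{'time': 0.0, 'q': array([71.219,  5.014, 10.034, 95.098, -0.001, 89.999]), 'qd': array([ 0.062,  0.042,  0.01 , -0.083,  0.036, -0.125]), 'joint_efforts': array([ -0.   , -52.039,  46.481,   0.016,   0.   ,   0.   ]), 'ee_pos': array([0.177, 0.521, 0.231]), 'tcp_rot': array([-179.921,    0.001,  161.22 ]), 'wrist_force': array([ 0.928,  0.393, -0.22 ]), 'torque': array([-0.021, -0.014, -0.012]), 'grasp_force': 0.0, 'opening': 0.08537830551263241}
scene (array([ 1.375, -0.084,  1.191]), array([-0.617,  0.07 , -0.784])) 50.61467296775696 0.02922676631107698
top (array([0.382, 0.03 , 1.616]), array([ 0.088, -0.018, -0.996])) 43.87950559962022 -0.1020235146054936
```

View pics/scene0.png

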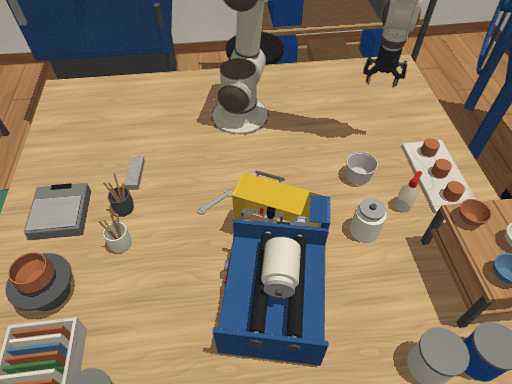

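View pics/top0.png

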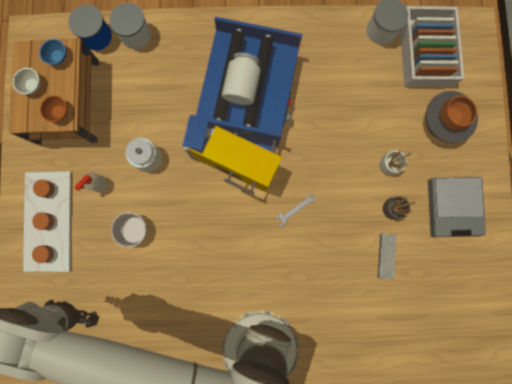

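The top view shows the guard (yellow, about (235,157)) a little ajar, with its hinge at the left end near (193,150). The handle is on its lower side near (245,183), the spanner at (295,209). Next I measure the guard and mill edges.

```bash
python3 - <<'E'
from h import *
np.set_printoptions(precision=3,suppress=True)
c,im=load("top0"); cs,ims=load("scene0")
hsv=cv2.cvtColor(im,cv2.COLOR_BGR2HSV)
m=cv2.inRange(hsv,(22,180,120),(32,255,255)); m[:,:180]=0;m[:,300:]=0
n,l,s,ce=cv2.connectedComponentsWithStats(m); k=1+s[1:,4].argmax()
p=np.argwhere(l==k)[:,::-1]
w=np.array([onz(c,u,v,.215)[:2] for u,v in p]).astype(np.float32)
r=cv2.minAreaRect(w); print(r); print(cv2.boxPoints(r))
b=cv2.inRange(hsv,(105,120,40),(125,255,255)); b[:,:180]=0; b[:,305:]=0; b[:15]=0
n,l,s,ce=cv2.connectedComponentsWithStats(b); k=1+s[1:,4].argmax();print(s[k])
a=np.vstack([cv2.resize(im[100:220,170:330],(800,600),interpolation=cv2.INTER_CUBIC)])
bb=cv2.resize(ims[160:250,200:350],(800,480),interpolation=cv2.INTER_CUBIC)
cv2.imwrite("pics/c1.png",cv2.resize(np.vstack([a,bb]),(444,600),interpolation=cv2.INTER_AREA))
cv2.imwrite("pics/c1.png",cv2.resize(im[100:220,170:330],(800,600),interpolation=cv2.INTER_CUBIC))
E
```

```text
((0.6223137378692627, 0.06300117820501328), (0.2611435651779175, 0.10267983376979828), 63.279720306396484)
[[ 0.518 -0.031]
 [ 0.609 -0.077]
 [ 0.727  0.157]
 [ 0.635  0.203]]
[ 184   31  113  118 4414]
```

View pics/c1.png

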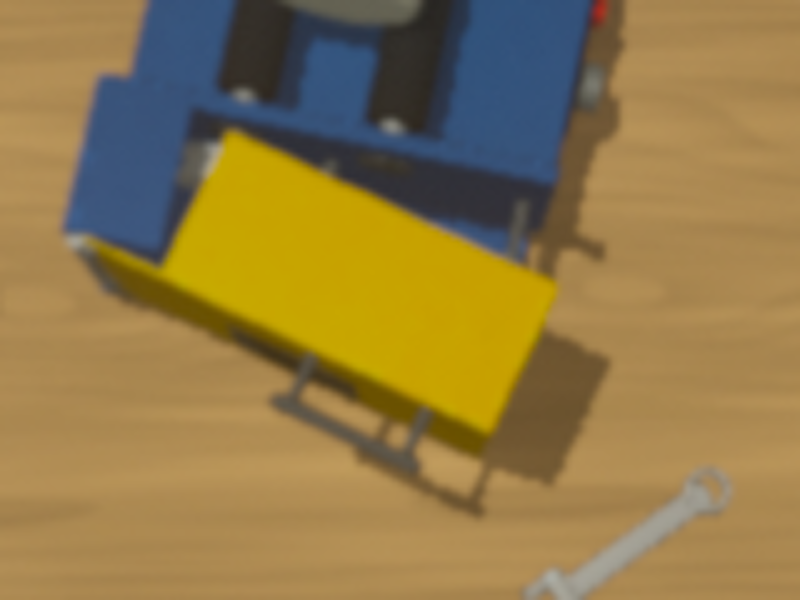

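The crop shows the guard open by about 10°. The hinge pin is at crop (78,240), the free front corner at (490,433) and the handle bar runs from (275,400) to (412,465). The cap's corners are (65,230) and (100,78).

```bash
python3 - <<'E'
from h import *
np.set_printoptions(precision=3,suppress=True)
c,_=load("top0")
P=lambda u,v,z:onz(c,170+u/5,100+v/5,z)[:2]
ang=lambda d:np.degrees(np.arctan2(d[1],d[0]))
H=P(78,240,.215);F=P(490,433,.215);print("hinge,free",H,F,np.linalg.norm(H-F),"guard -y dir",ang(F-H))
h1,h2=P(278,401,.198),P(412,465,.198);print("handle",h1,h2,(h1+h2)/2,np.linalg.norm(h1-h2),ang(h2-h1))
a,b=P(65,230,.215),P(100,78,.215);print("cap",a,b,np.linalg.norm(a-b),"mill x",ang(b-a))
a,b=P(190,105,.185),P(555,185,.185);print("plate",a,b,np.linalg.norm(a-b),"mill -y",ang(b-a))
g=F-H;g/=np.linalg.norm(g)
fx=np.array([-g[1],g[0]]) ; print("handle from hinge", H+.19*g-.035*fx, H+.19*g+.035*fx)
s=[onz(c,170+u/5,100+v/5,.01)[:2] for u,v in((705,490),(550,595))];print("spanner",s)
print(P(595,85,.1))
E
```

```text
hinge,free [0.641 0.211] [ 0.521 -0.031] 0.2711778867754489 guard -y dir -116.41322988202899
handle [0.544 0.094] [0.504 0.015] [0.524 0.055] 0.08893216910186848 -116.77065289407881
cap [0.648 0.219] [0.74  0.198] 0.09485069164356019 mill x -13.06128980910273
plate [0.729 0.146] [ 0.675 -0.076] 0.22887057811759606 mill -y -103.74615833733303
handle from hinge [0.525 0.057] [0.588 0.026]
spanner [array([ 0.499, -0.185]), array([ 0.431, -0.078])]
[ 0.758 -0.11 ]
```

```bash
python3 -m crank '[{"gripper":26,"travel":[0,0,-60],"twist":[0,0,0.18]}]' 30; python3 -c "
from workcell import bot;o=bot.get_obs();print(o['q'],o['tcp_rot'],o['ee_pos'])"
```

```text
time: 0.22
ee_pos: [0.1763, 0.5185, 0.2856]
tcp_rot: [-179.3, 0.1, 150.7]
wrist_force: [0.5, 1.1, 0.9]
opening: 0.07
grasp_force: 0.0
[7.12208628e+01 7.04267629e+00 1.84464850e+01 1.02107172e+02
 6.76576813e-04 1.00501591e+02] [-1.79308294e+02  1.27528597e-01  1.50720038e+02] [0.17629941 0.51850536 0.28562849]
```

```bash
python3 -m crank '[{"gripper":26,"travel":[-53,-23.4,-2],"twist":[0,0,0]},{"gripper":26,"travel":[-53,-23.4,-2],"twist":[0,0,0]},{"gripper":26,"travel":[-53,-23.4,-2],"twist":[0,0,0]},{"gripper":26,"travel":[-53,-23.4,-2],"twist":[0,0,0]},{"gripper":26,"travel":[-53,-23.4,-2],"twist":[0,0,0]},{"gripper":26,"travel":[-53,-23.4,-2],"twist":[0,0,0]},{"gripper":26,"travel":[-53,-23.4,-2],"twist":[0,0,0]},{"gripper":26,"travel":[-53,-23.4,-2],"twist":[0,0,0]},{"gripper":26,"travel":[-53,-23.4,-2],"twist":[0,0,0]},{"gripper":26,"travel":[-53,-23.4,-2],"twist":[0,0,0]}]'
python3 -m crank '[{"gripper":26,"travel":[0,0,0],"twist":[0,0,-0.18]},{"gripper":26,"travel":[0,0,0],"twist":[0,0,-0.18]},{"gripper":26,"travel":[0,0,0],"twist":[0,0,-0.18]},{"gripper":26,"travel":[0,0,0],"twist":[0,0,-0.18]},{"gripper":26,"travel":[0,0,0],"twist":[0,0,-0.18]},{"gripper":26,"travel":[0,0,0],"twist":[0,0,-0.18]},{"gripper":26,"travel":[0,0,0],"twist":[0,0,-0.18]},{"gripper":26,"travel":[0,0,0],"twist":[0,0,-0.18]},{"gripper":26,"travel":[0,0,0],"twist":[0,0,-0.18]},{"gripper":26,"travel":[0,0,0],"twist":[0,0,0]}]'
python3 - <<'E'
from h import *
np.set_printoptions(precision=3,suppress=True)
o=bot.get_obs();print(o['q'],o['tcp_rot'],o['ee_pos'],o['opening'])
c,im=snap("wrist","w1");print(ray(c,256,192)); print(proj(c,[.524,.055,.192]))
E
```

```text
time: 1.48
ee_pos: [0.5273, 0.0567, 0.3111]
tcp_rot: [-180.0, -0.0, 150.9]
wrist_force: [1.2, 0.5, -0.3]
opening: 0.0263
grasp_force: 0.0
time: 2.72
ee_pos: [0.5264, 0.0585, 0.3109]
tcp_rot: [180.0, -0.0, -116.3]
wrist_force: [-0.1, -0.1, 0.0]
opening: 0.0258
grasp_force: 0.0
[  6.345   4.862  18.992 104.167   0.    -57.31 ] [ 179.968   -0.02  -116.345] [0.526 0.059 0.311] 0.025776449358777532
(array([ 0.492, -0.01 ,  0.453]), array([ 0.139,  0.278, -0.951]))
[256.815 177.705]
```

View pics/w1.png

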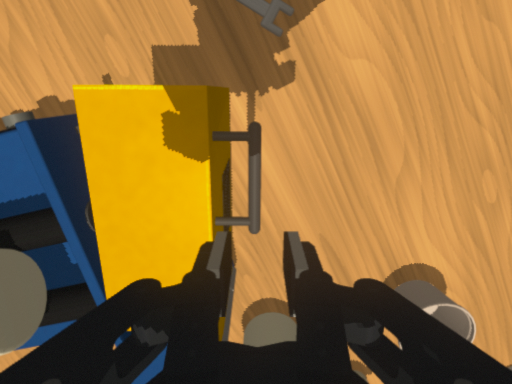

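The wrist view shows the bar from (254,124) to (254,232), centre (254,178), clear of everything. Its axis is aligned with the image columns.

```bash
cat >> h.py <<'E'
from scipy.spatial.transform import Rotation as Ro
np.set_printoptions(precision=4,suppress=True)
def totool(p):
    o=bot.get_obs(); R=Ro.from_euler("xyz",o["tcp_rot"],degrees=True).as_matrix()
    return R.T@(np.asarray(p)-o["ee_pos"])*1000
E
python3 - <<'E'
from h import *
c,_=load("w1")
a,b=onz(c,254.5,126,.195),onz(c,254.5,230,.195); print(a,b,np.linalg.norm(a-b)); d=b-a; print(np.degrees(np.arctan2(d[1],d[0])))
t=(a+b)/2; t[2]=.173; print(t,totool(t))
E
```

```text
[0.506  0.0143 0.195 ] [0.5472 0.0971 0.195 ] 0.09252383243229505
63.53559292265146
[0.5266 0.0557 0.173 ] [  2.3556  -1.4778 138.0012]
```

```bash
python3 -m crank '[{"gripper":26,"travel":[2.4,-1.5,38],"twist":[0,0,0]},{"gripper":26,"travel":[0,0,25],"twist":[0,0,0]},{"gripper":26,"travel":[0,0,25],"twist":[0,0,0]},{"gripper":26,"travel":[0,0,25],"twist":[0,0,0]},{"gripper":26,"travel":[0,0,25],"twist":[0,0,0]},{"gripper":26,"travel":[0,0,0],"twist":[0,0,0]},{"gripper":5,"travel":[0,0,0],"twist":[0,0,0]},{"gripper":5,"travel":[0,0,0],"twist":[0,0,0]},{"gripper":5,"travel":[0,0,0],"twist":[0,0,0]}]' 30; python3 -c "
from workcell import bot;o=bot.get_obs();print(o['q'],o['tcp_rot'],o['ee_pos'])"
```

```text
time: 3.9
ee_pos: [0.5267, 0.0557, 0.1734]
tcp_rot: [180.0, -0.0, -116.3]
wrist_force: [-0.6, -0.3, 1.5]
opening: 0.0096
grasp_force: 29.4
[ 6.03539516e+00  1.37908637e+00 -1.01536239e-01  8.85241923e+01
  1.26741239e-03 -5.76374077e+01] [ 1.79995255e+02 -1.50675913e-03 -1.16327197e+02] [0.5266978  0.0556935  0.17336106]
```

```bash
python3 -m crank '[{"gripper":5,"travel":[-4.4,18.8,0],"twist":[0,0,0.1]},{"gripper":5,"travel":[-4.4,18.8,0],"twist":[0,0,0.1]},{"gripper":5,"travel":[-4.4,18.8,0],"twist":[0,0,0.1]},{"gripper":5,"travel":[-4.4,18.8,0],"twist":[0,0,0.1]}]'; python3 -m crank '[{"gripper":5,"travel":[-4.4,18.8,0],"twist":[0,0,0.1]},{"gripper":5,"travel":[-4.4,18.8,0],"twist":[0,0,0.1]},{"gripper":5,"travel":[-4.4,18.8,0],"twist":[0,0,0.1]},{"gripper":5,"travel":[-4.4,18.8,0],"twist":[0,0,0.1]}]'
```

```text
time: 4.4
ee_pos: [0.4764, 0.1138, 0.1734]
tcp_rot: [-180.0, 0.2, -139.4]
wrist_force: [13.1, 5.7, -4.8]
opening: 0.0097
grasp_force: 29.2
time: 4.9
ee_pos: [0.4527, 0.1863, 0.1734]
tcp_rot: [-179.9, 0.3, -162.3]
wrist_force: [19.9, 1.6, -7.3]
opening: 0.0096
grasp_force: 29.3
```

```bash
python3 -m crank '[{"gripper":5,"travel":[-5.4,18.8,0],"twist":[0,0,0.1]},{"gripper":5,"travel":[-5.4,18.8,0],"twist":[0,0,0.1]},{"gripper":5,"travel":[-5.4,18.8,0],"twist":[0,0,0.1]},{"gripper":5,"travel":[-5.0,18.8,0],"twist":[0,0,0.1]},{"gripper":5,"travel":[-4.4,18.8,0],"twist":[0,0,0.1]},{"gripper":5,"travel":[0,0,0],"twist":[0,0,0]},{"gripper":5,"travel":[0,0,0],"twist":[0,0,0]},{"gripper":26,"travel":[0,0,0],"twist":[0,0,0]},{"gripper":26,"travel":[0,0,0],"twist":[0,0,0]},{"gripper":26,"travel":[0,0,0],"twist":[0,0,0]}]'; python3 - <<'E'
from h import *
o=bot.get_obs();print(o['q'],o['tcp_rot'],o['ee_pos'])
c,im=snap("top","t2")
cv2.imwrite("pics/c2.png",cv2.resize(im[100:240,100:300],(800,560),interpolation=cv2.INTER_CUBIC))
E
```

```text
time: 6.15
ee_pos: [0.4651, 0.2805, 0.1732]
tcp_rot: [-180.0, -0.0, 169.2]
wrist_force: [-0.8, -0.4, 0.4]
opening: 0.0259
grasp_force: 0.0
[31.103   3.2275  1.7927 88.5743 -0.006  41.8752] [-179.9895   -0.0028  169.2278] [0.4651 0.2805 0.1732]
```

View pics/c2.png

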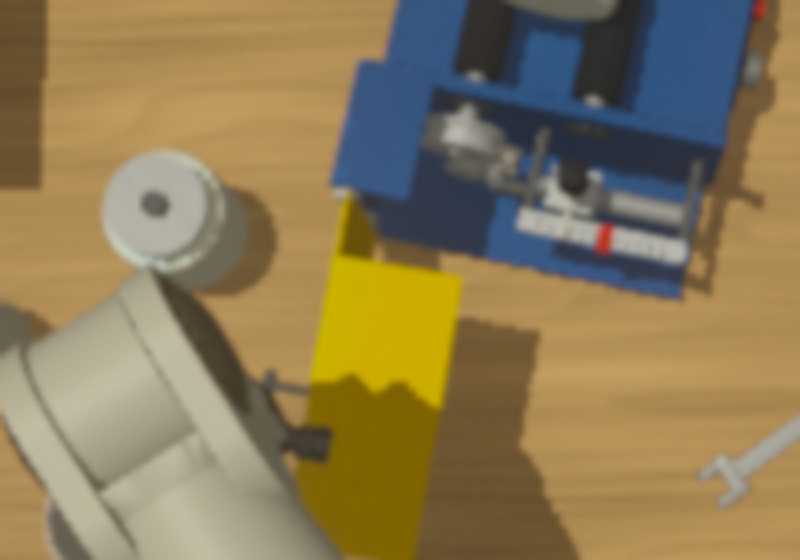

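The guard now stands about square to the mill. The knob is visible at crop (573,172), the pointer at (566,225) and the red clip at (604,239). I lift clear and work out the knob and clip positions.

```bash
python3 -m crank '[{"gripper":26,"travel":[0,0,-30],"twist":[0,0,0]},{"gripper":26,"travel":[0,0,-40],"twist":[0,0,0]},{"gripper":50,"travel":[0,0,-50],"twist":[0,0,0]},{"gripper":50,"travel":[0,0,0],"twist":[0,0,0]}]'; python3 - <<'E'
from h import *
c,im=load("t2")
P=lambda u,v,z:onz(c,100+u/4,100+v/4,z)
k=P(573,172,.195);r=P(604,239,.129);p=P(566,225,.129)
y=np.array([np.cos(np.radians(76.7)),np.sin(np.radians(76.7)),0])
print("knob",k,"clip",r,"ptr",p,"travel",(p-r)@y,(k-r)@y)
print(totool([k[0],k[1],.30]))
g=P(341,190,.215)-P(300,480,.215);print("guard y dir",np.degrees(np.arctan2(g[1],g[0])))
E
```

```text
time: 6.7
ee_pos: [0.4659, 0.2813, 0.2973]
tcp_rot: [179.8, 0.3, 169.2]
wrist_force: [0.1, -0.5, 0.0]
opening: 0.0502
grasp_force: 0.0
knob [0.6567 0.0393 0.195 ] clip [0.6153 0.0163 0.129 ] ptr [0.6271 0.0461 0.129 ] travel 0.03164867113925103 0.031868624699835
[-232.5732 -202.1276   -2.4005]
guard y dir -8.391176455348752
```

```bash
python3 -m crank '[{"gripper":50,"travel":[-38.8,-33.7,0],"twist":[0,0,0]},{"gripper":50,"travel":[-38.8,-33.7,0],"twist":[0,0,0]},{"gripper":50,"travel":[-38.8,-33.7,0],"twist":[0,0,0]},{"gripper":50,"travel":[-38.8,-33.7,0],"twist":[0,0,0]},{"gripper":50,"travel":[-38.8,-33.7,0],"twist":[0,0,0]},{"gripper":50,"travel":[-38.8,-33.7,0],"twist":[0,0,0]},{"gripper":50,"travel":[0,0,0],"twist":[0,0,0.044]},{"gripper":50,"travel":[0,0,0],"twist":[0,0,0]}]'; python3 - <<'E'
from h import *
o=bot.get_obs();print(o['q'],o['tcp_rot'],o['ee_pos'])
c,im=snap("wrist","w2"); print(proj(c,[.6567,.0393,.198]),proj(c,[.6153,.0163,.129]))
E
```

```text
time: 7.7
ee_pos: [0.6562, 0.0382, 0.2919]
tcp_rot: [-180.0, -0.1, 166.7]
wrist_force: [-0.4, -0.8, 0.2]
opening: 0.0504
grasp_force: 0.0
[  3.3305  23.7146  39.5839 105.9805   0.004   16.6467] [-179.9719   -0.1078  166.6838] [0.6562 0.0382 0.2919]
[258.9705 192.0352] [225.7887 135.7766]
```

View pics/w2.png

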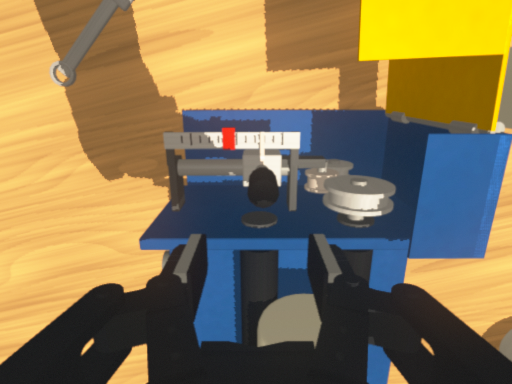

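The wrist view shows the knob top near (263,190), the pointer near (262,140), the red clip at (229,139) and the brackets at columns 172 and 293. I check the bracket height and refine the positions.

```bash
python3 - <<'E'
from h import *
c,im=load("w2"); hsv=cv2.cvtColor(im,cv2.COLOR_BGR2HSV)
a=np.radians(-13.3); X=np.array([np.cos(a),np.sin(a),0]);Y=np.array([-np.sin(a),np.cos(a),0])
k0=np.array([.6567,.0393,0]); O=k0+.045*X+.045*Y
for z in(.10,.122,.13,.15,.185): print(z,proj(c,O+Y*-.045+[0,0,z]),proj(c,O+Y*-.015+[0,0,z]))
m=cv2.inRange(hsv,(0,150,100),(8,255,255))[100:160,180:280]; v,u=np.nonzero(m);u=u.mean()+180;v=v.mean()+100;print("clip",u,v)
r=onz(c,u,v,.129)
g=im[:,:,:].max(2); b=(g<45).astype(np.uint8); b[:160]=0;b[214:]=0;b[:,:240]=0;b[:,284:]=0
n,l,s,ce=cv2.connectedComponentsWithStats(b); i=1+s[1:,4].argmax(); print("knob blob",s[i])
x,y,w,h,_=s[i]
k=onz(c,x+w/2,y+h-w/2,.198)  # top disc
w_=im[132:150,250:275].min(2); print(w_[::3].tolist())
print("knob",k,"clip",r,"in mill",[( (q-O)@X,(q-O)@Y) for q in(k,r)])
k[2]=.157; print(totool(k))
E
```

```text
0.1 [258.4447 203.0908] [284.8962 203.0946]
0.122 [258.52   210.1523] [286.6327 210.156 ]
0.13 [258.5499 212.9451] [287.3195 212.9488]
0.15 [258.6308 220.5334] [289.1851 220.5368]
0.185 [258.7996 236.3527] [293.0733 236.355 ]
clip 228.34251968503938 137.96062992125985
knob blob [248 182  30  23 360]
[[192, 192, 191, 192, 192, 193, 193, 194, 192, 175, 181, 207, 214, 214, 204, 195, 193, 194, 194, 199, 203, 205, 205, 205, 205], [236, 236, 235, 219, 186, 207, 229, 219, 170, 157, 203, 228, 229, 225, 220, 227, 236, 237, 237, 237, 237, 236, 224, 202, 222], [232, 232, 232, 227, 183, 171, 222, 230, 199, 160, 201, 228, 230, 223, 205, 216, 233, 235, 235, 235, 235, 232, 197, 153, 204], [232, 233, 233, 227, 185, 170, 220, 231, 228, 207, 206, 228, 229, 224, 208, 219, 233, 235, 234, 233, 234, 228, 188, 157, 209], [232, 232, 231, 232, 232, 232, 231, 219, 174, 153, 201, 228, 229, 226, 228, 233, 233, 234, 234, 234, 234, 234, 234, 234, 234], [230, 229, 230, 230, 231, 231, 231, 229, 196, 156, 201, 228, 230, 231, 231, 231, 231, 231, 232, 232, 232, 232, 232, 232, 232]]
knob [0.6558 0.0428 0.198 ] clip [0.6179 0.0182 0.129 ] in mill [(np.float64(-0.04669364641083639), np.float64(-0.041814418024081486)), (np.float64(-0.07788145521378938), np.float64(-0.07448442737722391))]
[  0.9222   3.9665 135.5096]
```

```bash
python3 -m crank '[{"gripper":50,"travel":[0.9,4,35],"twist":[0,0,0]},{"gripper":50,"travel":[0,0,30],"twist":[0,0,0]},{"gripper":50,"travel":[0,0,25],"twist":[0,0,0]},{"gripper":50,"travel":[0,0,25],"twist":[0,0,0]},{"gripper":50,"travel":[0,0,20],"twist":[0,0,0]},{"gripper":50,"travel":[0,0,0],"twist":[0,0,0]},{"gripper":20,"travel":[0,0,0],"twist":[0,0,0]},{"gripper":20,"travel":[0,0,0],"twist":[0,0,0]},{"gripper":20,"travel":[0,0,0],"twist":[0,0,0]},{"gripper":20,"travel":[0,0,0],"twist":[0,0,0]}]' 50; python3 - <<'E'
from h import *
o=bot.get_obs();print(o['q'],o['ee_pos'])
c,im=snap("wrist","w3")
cv2.imwrite("pics/c3.png",cv2.resize(im[:300,100:500],(800,600),interpolation=cv2.INTER_CUBIC))
E
```

```text
time: 9.0
ee_pos: [0.6563, 0.0428, 0.1599]
tcp_rot: [180.0, 0.1, 166.7]
wrist_force: [-3.6, -0.9, 6.3]
opening: 0.0247
grasp_force: 49.6
[ 3.7364 19.1647 18.7546 89.4931 -0.0105 17.0159] [0.6563 0.0428 0.1599]
```

View pics/c3.png

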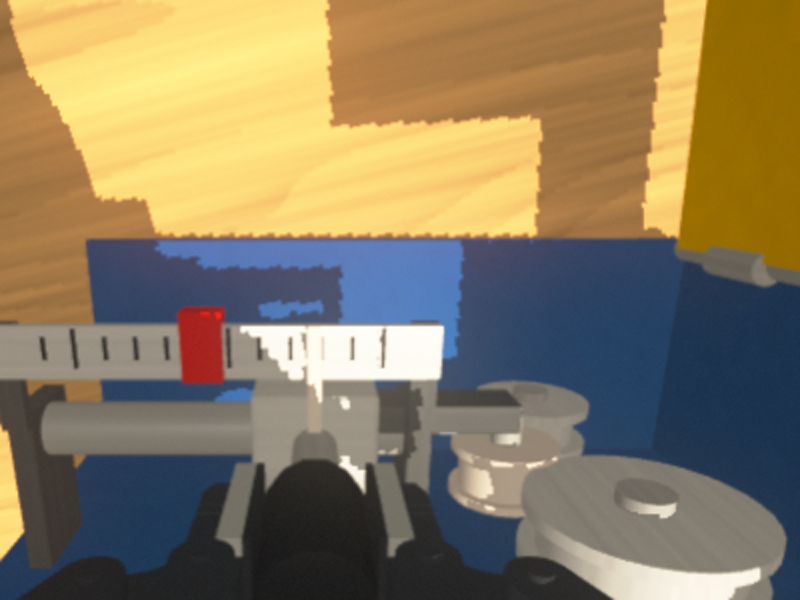

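The fingers hold the knob. The clip's middle is at crop (202,345) and the pointer at (316,345).

```bash
python3 - <<'E'
from h import *
c,im=load("w3")
Y=np.array([np.cos(np.radians(76.7)),np.sin(np.radians(76.7)),0])
q=lambda u,v,z:onz(c,100+u/2,v/2,z)
k,r=q(316,345,.129),q(202,345,.129)
print(k,r,"clip->ptr",(k-r)@Y,"clip width",(q(224,345,.129)-q(180,345,.129))@Y,"tick",(q(384,345,.127)-q(74,345,.127))@Y/10)
print("tool delta",totool(bot.get_obs()["ee_pos"]-Y*((k-r)@Y)))
E
```

```text
[0.6253 0.0504 0.129 ] [0.6179 0.0187 0.129 ] clip->ptr 0.03250592822647887 clip width 0.012554422517323013 tick 0.008949284715707443
tool delta [  0.0127 -32.5059  -0.0113]
```

```bash
python3 -m crank '[{"gripper":20,"travel":[0,-8,0],"twist":[0,0,0]},{"gripper":20,"travel":[0,-8,0],"twist":[0,0,0]},{"gripper":20,"travel":[0,-8,0],"twist":[0,0,0]},{"gripper":20,"travel":[0,-8.5,0],"twist":[0,0,0]},{"gripper":20,"travel":[0,0,0],"twist":[0,0,0]},{"gripper":20,"travel":[0,0,0],"twist":[0,0,0]}]'; python3 - <<'E'
from h import *
o=bot.get_obs();print(o['q'],o['ee_pos'])
c,im=snap("wrist","w4")
cv2.imwrite("pics/c4.png",cv2.resize(im[:300,100:500],(800,600),interpolation=cv2.INTER_CUBIC))
E
```

```text
time: 9.8
ee_pos: [0.6493, 0.0133, 0.1599]
tcp_rot: [179.8, 0.1, 166.8]
wrist_force: [-0.3, 9.8, 5.3]
opening: 0.0245
grasp_force: 49.7
[ 1.0821 17.8856 17.1445 89.0953  0.2044 14.2685] [0.6493 0.0133 0.1599]
```

View pics/c4.png

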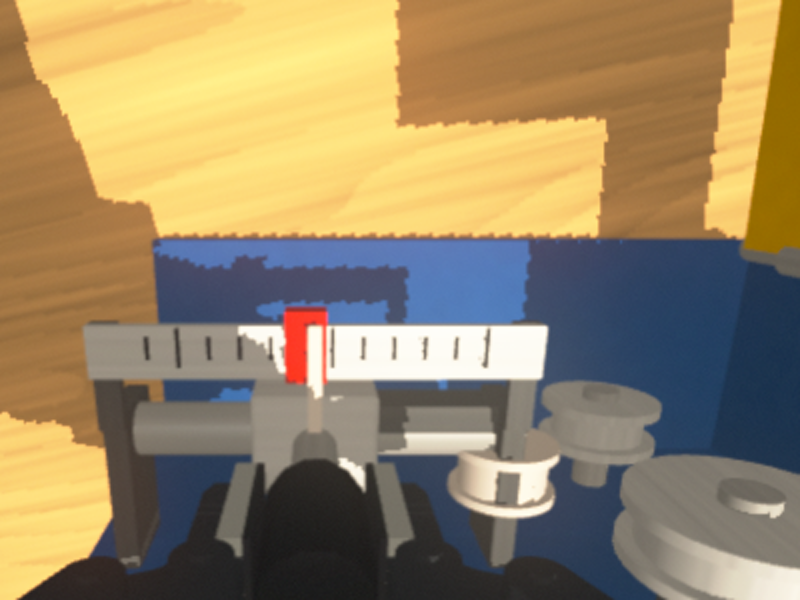

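The pointer (316,345) lies over the clip (306,345), about 3 mm short of its middle. I draw it 3 mm more, hold and recheck.

```bash
python3 -m crank '[{"gripper":20,"travel":[0,-3,0],"twist":[0,0,0]},{"gripper":20,"travel":[0,0,0],"twist":[0,0,0]},{"gripper":20,"travel":[0,0,0],"twist":[0,0,0]},{"gripper":20,"travel":[0,0,0],"twist":[0,0,0]},{"gripper":20,"travel":[0,0,0],"twist":[0,0,0]},{"gripper":20,"travel":[0,0,0],"twist":[0,0,0]},{"gripper":20,"travel":[0,0,0],"twist":[0,0,0]},{"gripper":20,"travel":[0,0,0],"twist":[0,0,0]}]'; python3 - <<'E'
from h import *
o=bot.get_obs();print(o['ee_pos'],o['qd'])
c,im=snap("wrist","w5"); ct,it=snap("top","t5")
a=cv2.resize(im[140:210,200:320],(800,467),interpolation=cv2.INTER_CUBIC)
b=cv2.resize(it[100:240,140:340],(400,280)); cv2.imwrite("pics/c5.png",np.vstack([a[:310],np.hstack([b,b*0])]))
E
```

```text
time: 10.85
ee_pos: [0.6487, 0.0106, 0.1599]
tcp_rot: [179.8, 0.1, 166.8]
wrist_force: [-0.3, 10.1, 5.0]
opening: 0.0248
grasp_force: 49.8
[0.6487 0.0106 0.1599] [-0.043  -0.044  -0.0389  0.016  -0.0091 -0.0636]
```

View pics/c5.png

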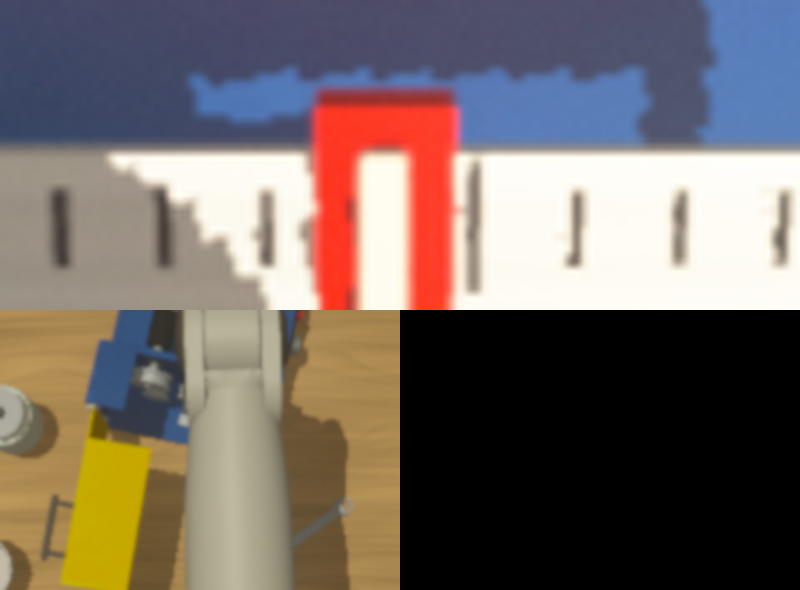

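The white pointer (crop (384,230)) stands within 0.5 mm of the clip's middle (385). The guard is still wide open and the grip is firm, so I hand in.

```bash
python3 -c "
from workcell import bot;print(bot.job_done())"
```

```text
the job is handed in; nothing more can be done
None
```

I handed the job in at about 11 s: the guard stands open at about 1.49 rad, and the gripper holds the tensioner knob at about 50 N with the pointer within about 0.5 mm of the red clip's middle; no bystander was touched.

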